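Butt the square tube against the length stop

TASK

Pick up the square steel tube from the bench, lay it flat in the blue stock guide between the two rails, and slide it along gently until you feel it butt against the upright stop plate. Let go of it there. The stop is only hand-tight and already set, so do not shove it out of place, and leave the angle-iron offcut where it lies.

Things in the scene. Friction and masses are not known exactly. Their poses are not given: they have to be found in the camera images.
- tube: square hollow steel tube, the work: 160 mm long, 40 x 40 mm section, open ends, 4 mm walls, about 0.65 kg; lies on the bench. Origin at the centre of the tube (20 mm above whatever it lies on); its x axis runs along the length. Both ends are alike and all four sides are alike.
- guide: blue stock guide fixed to the bench: base plate 120 (x) by 340 mm (y), 10 mm thick, with two low rails along its length, 12 mm high above the plate, 8 mm thick, 56 mm clear between them. Origin: centre of the plate's underside, on the bench; y runs along the rails, z up; the tube lies on the plate's top at z = 10 mm. The stop is towards the -y end; the +y end is open.
- stop: steel length stop between the rails: upright plate 50 mm wide, 55 tall, 12 thick, with a low foot and small black clamp knob behind it (-y side). Origin: bottom middle of the face the tube must meet, on the guide's floor; axes as the guide's; the face looks to +y, 50 to 120 mm on the -y side of the guide's centre. Held by friction: it slides away if pushed with more than about 20 N.
- angle: angle-iron offcut, a bystander: 140 mm long, two legs 40 mm wide and 5 mm thick, one flat on the bench and one upright (40 mm tall); about 0.42 kg. Origin at the underside centre of the flat leg, x along its length. It lies beside the tube, either nearer or farther from the robot.
There are look-alikes about, which are no part of the job. What is shaped like the tube but yellow is not meant.

How it is judged:
By the outcome, as a careful person would: the job done as asked, in the order asked, and still so for the second after the job is handed in, with the robot touching nothing.
It also fails if it takes over 42 s, if anything falls off the work surface, if the arm or the gripper's body presses on something with over 40 N, if the wrist force passes 120 N, or if a joint passes its speed limit or range.

ROBOT

A 6-joint arm with a two-finger parallel gripper is mounted at the origin on the work surface. World frame = base frame: x ahead of the robot, y to its left, z up, the work surface at z = 0. Lengths are in mm, angles in degrees, forces in N, time in s.
With the tool pointing down it reaches from about 350 to 850 mm from the base axis. Payload 8.1 kg.
Tool frame: the origin (TCP) lies on the centre line of the jaws, within the pads' length; the fingertips stand 8 mm ahead of it and the grasp point (between the pads) lies 11 mm behind it; x points along the fingers, z is the direction in which the jaws open and shut, and the axes are right-handed (so a half turn about x gives the same grasp; the last joint's range is limited). The gripper opens to 85 mm and grips with 20 to 120 N. Pads are 22 mm wide; open, the fingers measure 114 mm over their backs; the gripper's body (76 mm by 85 mm) begins 54 mm behind the grasp point. The pads swing forward as they close: fully open they stand 13 mm farther back than shut.
Start: joints at [66.669, 7.471, 85.268, -0, 87.261, -4.893], TCP at [189.743, 569.212, 239.292] pointing down, gripper open.
Joint ranges: [-169.43, 169.43], [-51.17, 129.36], [1.28, 143.12], [-76.62, 256.62], [0, 156.53], [-152.29, 152.29]. Speed limits (degrees/s): [136.94, 136.94, 159.86, 180, 180, 180].

INTERFACE

Orientations are given as [roll, pitch, yaw] about the fixed x, y, z axes, in that order (R = Rz(yaw) Ry(pitch) Rx(roll)).
In Python, from bench import r, vision, order gives the robot as it stands. The module is installed in compiled form; this text tells all that it offers.
- The arm moves only by the shell command python3 -m jog 'ROWS' [FORCE]. ROWS is JSON, a list of rows, each a list of 3 entries, a list of its own where there are three numbers: the shift along the world's x, y, z in m, then the turn, a rotation vector about the world's x, y, z in rad, then the opening, from -1 (shut) to 1 (fully open). A call has 1 to 5 rows; each row is the pose to reach, as a shift and turn from the pose commanded when the call began; what a row does not reach only later rows make up. A row lasts 1/12 s, in which the tool goes at most 41.7 mm and 7.16 degrees, less where a joint would pass 70% of its speed; a pose out of reach is approached as far as the arm can. A call with a gripper value outside its range is refused whole. The fingers move at their own pace and stop on an object; FORCE is the grip in N (left out, the last holds). Time passes only in rows, so rows that repeat a pose let the fingers close. It gives the time, the measured TCP pose, the force and the opening at its end, in the units of the state.
- r.sense(): the state, without advancing time (a new reading comes with each control period).
- vision.snapshot(name): name is "scene" or "top"; returns the picture (384x512x3 uint8, red, green, blue); there is no depth.
- vision.camera_model(name): a dict with "fov_y" (degrees; the focal length in pixels is half the picture's height over the tangent of half this angle, whatever the lens; pixels are square), "cx", "cy" (the principal point, pixels), "D" ([k1, k2, p1, p2, k3] as OpenCV has them; the pictures are not rectified), "world_to_cam" (4x4, takes a point from world to camera coordinates). Camera axes: x right, y down, z forward; pixel columns grow to the right and rows downward; lengths in mm; the calibration is good to about 2 mm. A picture is of the moment at which its call begins. camera_model takes no time and is no camera call.
- order.hand_in(): hands the job in, once; it reports no verdict.
The state is a dict: "time": time; "joint_pos": joint angles; "qd": joint speeds; "joint_efforts": joint torques, N m; "tool_pos": TCP position; "tcp_rot": TCP orientation; "ft_force": force on the tool from outside, world axes, zero at the start; "wrist_torque": the same for the moment, N m; "finger_gap": finger opening in mm.
Only numpy, scipy, OpenCV 4.12 (cv2) and the standard library are available. Lean on these libraries where they do the work, as an engineer would, in place of code of your own. Each camera call takes 0.05 s, during which the arm holds its last target.

## Working session

There is one attempt and no reset: what is moved stays moved. The work goes in short steps, Python scripts to look and compute and a shell command to move; the robot and the scene stay as the last step left them, time stands still between calls to the robot, and variables do not carry over. Pictures are saved under pics/ and viewed, and the job is handed in when it is done.

```bash
mkdir -p pics
python3 - <<'E'
from bench import r,vision
import cv2
for n in("scene","top"):
    im=vision.snapshot(n); cv2.imwrite(f"pics/{n}0.png",im[:,:,::-1]); print(vision.camera_model(n))
print(r.sense())
E
```

```text
{'fov_y': 52.90491474979291, 'cx': 259.1098865916188, 'cy': 195.1160601424128, 'D': array([-0.05636192,  0.        ,  0.        ,  0.        ,  0.        ]), 'world_to_cam': array([[ 6.83045091e-01,  7.30353777e-01,  5.72397787e-03,
        -4.11646077e+02],
       [ 4.39328116e-01, -4.04584658e-01, -8.02061133e-01,
        -1.28844023e+02],
       [-5.83472544e-01,  5.50358624e-01, -5.97214513e-01,
         1.38640131e+03],
       [ 0.00000000e+00,  0.00000000e+00,  0.00000000e+00,
         1.00000000e+00]])}
{'fov_y': 56.89835454110368, 'cx': 255.50020166095413, 'cy': 191.47702358091715, 'D': array([0.03049373, 0.        , 0.        , 0.        , 0.        ]), 'world_to_cam': array([[-3.31839478e-02, -9.99447377e-01,  1.94065906e-03,
         1.00886890e+02],
       [-9.74553595e-01,  3.19266064e-02, -2.21869293e-01,
         5.03636821e+02],
       [ 2.21684724e-01, -9.25377531e-03, -9.75074485e-01,
         8.41763531e+02],
       [ 0.00000000e+00,  0.00000000e+00,  0.00000000e+00,
         1.00000000e+00]])}
{'time': 0.1, 'joint_pos': array([ 6.66693271e+01,  7.51211570e+00,  8.53234413e+01, -3.85749188e-04,
        8.72609374e+01, -4.89233175e+00]), 'qd': array([ 0.03937252, -0.03585333, -0.06938819, -0.15055112,  0.00822115,
       -0.03519187]), 'joint_efforts': array([ 1.55491136e-03, -5.70945632e+01, -5.01946557e+01, -1.09812304e-04,
        7.89892831e-03,  6.18307786e-05]), 'tool_pos': array([189.5529806 , 568.76406191, 238.33154966]), 'tcp_rot': array([ 175.33643407,   89.90350478, -113.1018883 ]), 'ft_force': array([0.52604853, 0.47000606, 0.20495654]), 'wrist_torque': array([-0.02483988, -0.00982103,  0.00779006]), 'finger_gap': 85.53737022549085}
```

View pics/scene0.png

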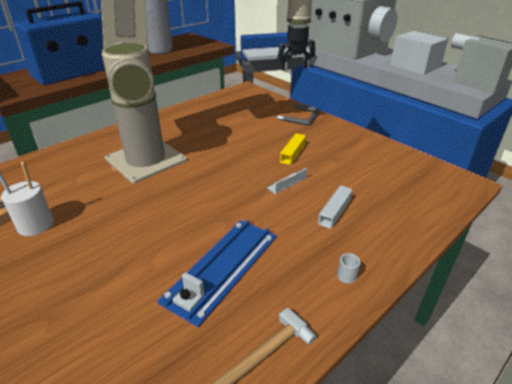

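View pics/top0.png

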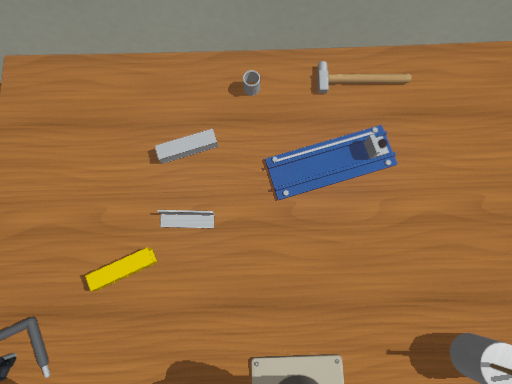

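The top view shows the steel tube near (187,145), the angle near (187,218), the yellow decoy near (120,270), and the guide near (330,162) with its stop near (375,147). I'll enlarge these areas next.

Run:
```python
import cv2
im=cv2.imread("pics/top0.png")
def crop(x0,y0,w,h,k,n):
    c=cv2.resize(im[y0:y0+h,x0:x0+w],None,fx=k,fy=k,interpolation=cv2.INTER_CUBIC)
    for i in range(0,w,10):
        cv2.putText(c,str(x0+i),(i*k,8),0,.3,(255,255,255),1); cv2.line(c,(i*k,10),(i*k,14),(255,255,255),1)
    for j in range(10,h,10):
        cv2.putText(c,str(y0+j),(0,j*k+3),0,.3,(255,255,255),1); cv2.line(c,(20,j*k),(24,j*k),(255,255,255),1)
    cv2.imwrite(n,c)
crop(145,120,80,50,9,"pics/c_tube.png")
crop(145,200,80,35,9,"pics/c_ang.png")
crop(260,120,142,85,5,"pics/c_guide.png")
```

```text
(no output)
```

View pics/c_tube.png

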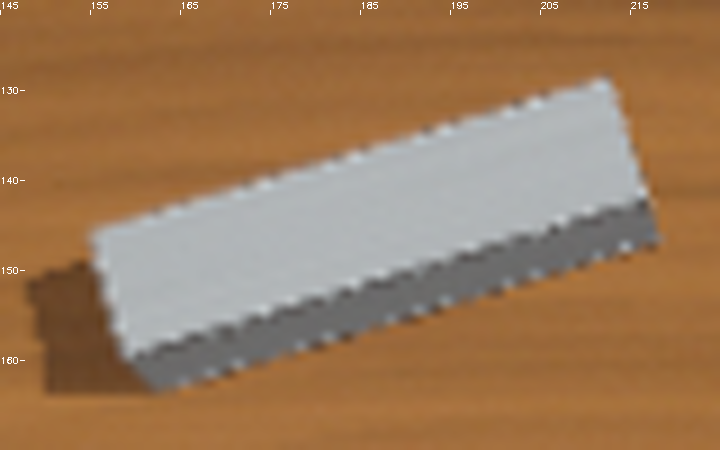

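View pics/c_guide.png

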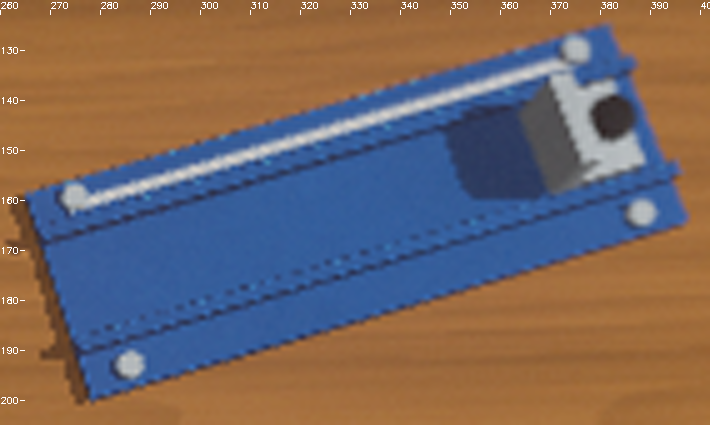

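View pics/c_ang.png

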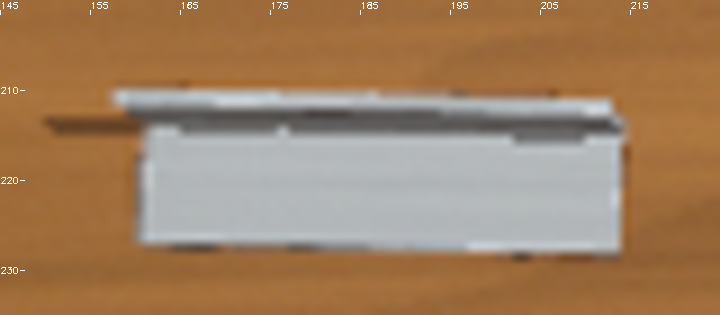

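The crops give tube top corners at about (155,146), (212.5,128.5), (217,142) and (159,159.7). The guide plate corners are at about (265,158.5), (381,125), (397,164.5) and (278,200.5). The dark stop face runs from its foot edge at (364,141)–(369,158) to its top edge at (370,135)–(377,153).

```bash
cat > h.py <<'E'
import numpy as np,cv2
from bench import r,vision
def K(m):
    f=192/np.tan(np.radians(m["fov_y"]/2)); return np.array([[f,0,m["cx"]],[0,f,m["cy"]],[0,0,1.]])
def pix2w(n,p,z):
    m=vision.camera_model(n); T=m["world_to_cam"]
    q=cv2.undistortPoints(np.array(p,float).reshape(-1,1,2),K(m),m["D"]).reshape(-1,2)
    R,t=T[:3,:3],T[:3,3]; C=-R.T@t
    d=np.c_[q,np.ones(len(q))]@R
    return C+d*((z-C[2])/d[:,2])[:,None]
def w2pix(n,P):
    m=vision.camera_model(n);T=m["world_to_cam"]
    return cv2.projectPoints(np.array(P,float).reshape(-1,1,3),cv2.Rodrigues(T[:3,:3])[0],T[:3,3],K(m),m["D"])[0].reshape(-1,2)
E
python3 - <<'E'
from h import *
np.set_printoptions(precision=1,suppress=True)
def show(n,p,z):
    w=pix2w("top",np.array(p)-.5,z); print(n,w[:,:2].tolist() and np.round(w[:,:2],1).tolist(),"c",w.mean(0)); 
    e=np.roll(w,-1,0)-w; print(np.linalg.norm(e,axis=1),np.degrees(np.arctan2(e[:,1],e[:,0])))
show("tube",[(155.2,145.8),(212.7,128.7),(217,142.3),(159,159.8)],40)
show("plate",[(265,158.8),(381,125),(397.5,164.5),(278.3,200.5)],10)
show("faceTop",[(370.5,134.7),(378,153.5)],65)
show("faceBot",[(363.8,141),(369.5,158.5)],10)
show("ang",[(160.5,227),(214,228)],5)
show("angtop",[(157.5,210),(212.5,211.2)],40)
# stop face in guide frame
E
```

```text
tube [[644.7, 347.1], [688.5, 194.6], [649.5, 183.4], [605.5, 336.0]] c [647.1 265.3  40. ]
[158.7  40.6 158.8  40.7] [ -74.  -164.   106.1   15.7]
plate [[609.2, 56.2], [696.5, -269.5], [580.9, -301.4], [492.1, 25.4]] c [ 594.7 -122.3   10. ]
[337.2 119.9 338.6 121. ] [ -75.  -164.6  105.2   14.7]
faceTop [[647.5, -218.0], [595.7, -231.8]] c [ 621.6 -224.9   65. ]
[53.6 53.6] [-165.   15.]
faceBot [[651.3, -217.4], [600.5, -227.9]] c [ 625.9 -222.7   10. ]
[51.9 51.9] [-168.4   11.6]
ang [[432.6, 336.6], [425.2, 197.0]] c [428.9 266.8   5. ]
[139.9 139.9] [-93.  87.]
angtop [[471.6, 336.2], [463.8, 196.6]] c [467.7 266.4  40. ]
[139.9 139.9] [-93.2  86.8]
```

Run:
```python
from h import *
from scipy.spatial.transform import Rotation as Ro
np.set_printoptions(precision=3,suppress=True)
def box(c,yaw,X,Y,Z):
    R=Ro.from_euler('z',yaw,degrees=True).as_matrix()
    return np.array([R@[x,y,z]+c for z in Z for x,y in((X[0],Y[0]),(X[1],Y[0]),(X[1],Y[1]),(X[0],Y[1]))])
B=[box([647.1,265.3,0],106,(-80,80),(-20,20),(0,40)),box([594.7,-122.3,0],15.1,(-60,60),(-170,170),(0,10)),box([594.7,-122.3,0],15.1,(-25,25),(-118,-106),(10,65))]
for n in("scene","top"):
    im=cv2.resize(cv2.imread(f"pics/{n}0.png"),None,fx=4,fy=4,interpolation=cv2.INTER_CUBIC)
    for b in B:
        p=((w2pix(n,b)+.5)*4).astype(int)
        for i in range(4):
            for a,c in((i,(i+1)%4),(i+4,(i+1)%4+4),(i,i+4)): cv2.line(im,p[a].tolist(),p[c].tolist(),(0,255,0),1)
    im=im[680:1300,600:1440] if n=="scene" else im[480:830,560:1640]
    cv2.imwrite(f"pics/ov_{n}.png",cv2.resize(im,(720,int(720*im.shape[0]/im.shape[1])),interpolation=cv2.INTER_AREA))
s=r.sense(); R=Ro.from_euler('xyz',s["tcp_rot"],degrees=True)
print(R.as_matrix()); z=R.as_matrix()[:,2]; a=np.degrees(np.arctan2(z[1],z[0])); print("jaw angle",a)
```

```text
[[-0.001 -0.949  0.316]
 [-0.002  0.316  0.949]
 [-1.     0.    -0.002]]
jaw angle 71.56168421883943
```

View pics/ov_scene.png

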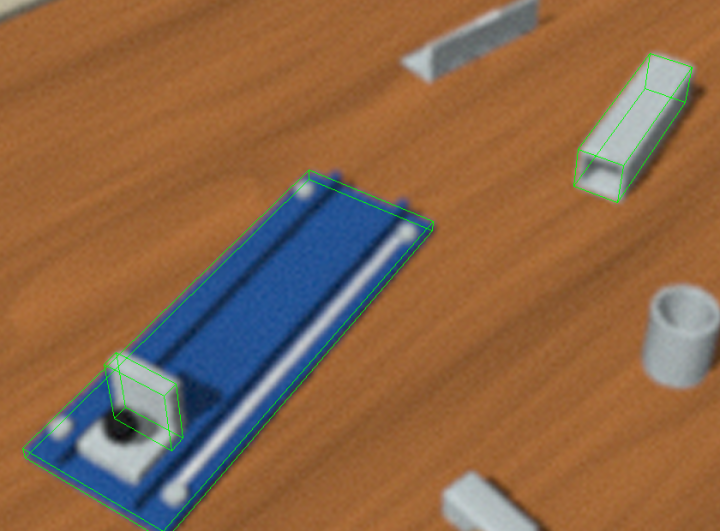

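View pics/ov_top.png

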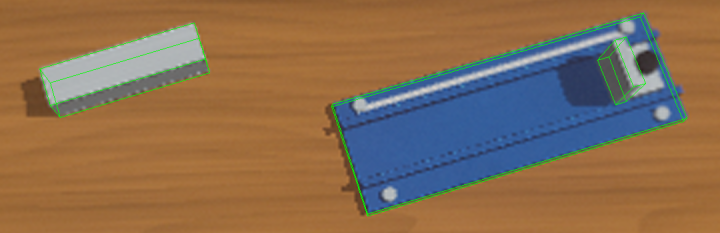

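The fitted tube, guide and stop outlines match both pictures. I'll move above the tube, turning the jaws by -55.6°.

```bash
python3 -m jog '[[[0.0305,-0.0203,0],[0,0,-0.0647],1],[[0.061,-0.0405,0],[0,0,-0.1293],1],[[0.0915,-0.0608,0],[0,0,-0.194],1],[[0.122,-0.081,0],[0,0,-0.2587],1],[[0.1525,-0.1013,0],[0,0,-0.3233],1]]' 50
```

```text
time: 0.52
tool_pos: [343.1, 466.7, 238.8]
tcp_rot: [176.3, 90.0, -130.8]
ft_force: [-0.4, 0.1, 0.2]
finger_gap: 85.8
```

```bash
for i in 1; do :; done; python3 -m jog '[[[0.0305,-0.0203,0],[0,0,-0.0647],1],[[0.061,-0.0405,0],[0,0,-0.1293],1],[[0.0915,-0.0608,0],[0,0,-0.194],1],[[0.122,-0.081,0],[0,0,-0.2587],1],[[0.1525,-0.1013,0],[0,0,-0.3233],1]]'
python3 -m jog '[[[0.0305,-0.0203,0],[0,0,-0.0647],1],[[0.061,-0.0405,0],[0,0,-0.1293],1],[[0.0915,-0.0608,0],[0,0,-0.194],1],[[0.122,-0.081,-0.02],[0,0,-0.2587],1],[[0.1525,-0.1013,-0.04],[0,0,-0.3233],1]]'
python3 -m jog '[[[0,0,-0.03],[0,0,0],1],[[0,0,-0.06],[0,0,0],1],[[0,0,-0.08],[0,0,0],1],[[0,0,-0.09],[0,0,0],1],[[0,0,-0.09],[0,0,0],1]]'
python3 - <<'E'
from h import *
from scipy.spatial.transform import Rotation as Ro
s=r.sense(); z=Ro.from_euler('xyz',s["tcp_rot"],degrees=True).as_matrix(); print(z.round(4),np.degrees(np.arctan2(z[1,2],z[0,2])),s["ft_force"],s["tool_pos"])
im=vision.snapshot("top"); cv2.imwrite("pics/top1.png",cv2.resize(im[90:220,110:270,::-1],None,fx=4,fy=4))
im=vision.snapshot("scene"); cv2.imwrite("pics/scene1.png",cv2.resize(im[120:270,220:420,::-1],None,fx=4,fy=4))
E
```

```text
time: 0.93
tool_pos: [495.8, 365.2, 238.8]
tcp_rot: [174.3, 90.0, -151.3]
ft_force: [-1.4, 0.8, -0.1]
finger_gap: 85.3
time: 1.35
tool_pos: [649.4, 264.4, 200.4]
tcp_rot: [3.0, 89.8, 18.8]
ft_force: [0.4, 1.0, -0.4]
finger_gap: 85.5
time: 1.77
tool_pos: [644.8, 264.5, 105.0]
tcp_rot: [-177.8, 89.6, -161.8]
ft_force: [-0.9, -0.1, -0.2]
finger_gap: 85.7
[[-6.400e-03 -2.754e-01  9.613e-01]
 [-2.100e-03  9.613e-01  2.754e-01]
 [-1.000e+00 -3.000e-04 -6.800e-03]] 15.986767235931456 [-0.90990362 -0.08554843 -0.23627019] [644.78140413 264.51772835 105.00169656]
```

View pics/scene1.png

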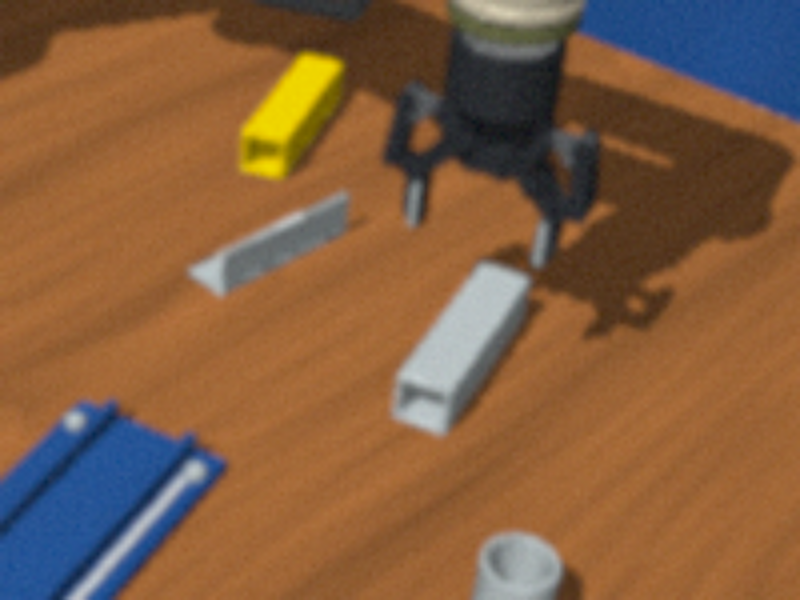

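View pics/top1.png

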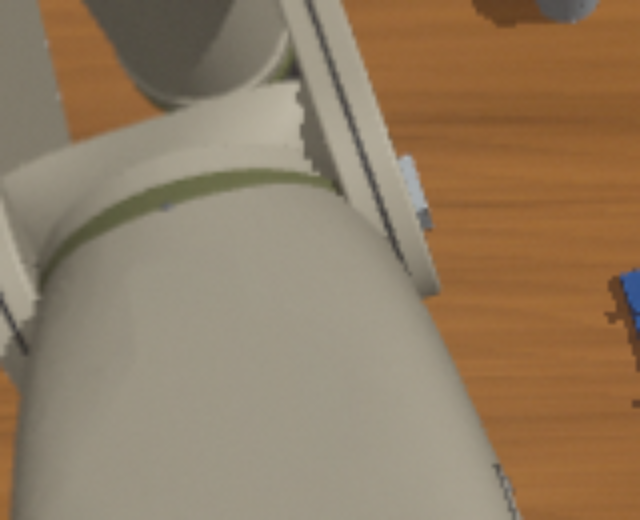

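The scene view shows the jaws (tips at about (415,220) and (540,265) in the crop) straddling the line of the tube, with the angle well clear. I'll descend and let the arm settle.

```bash
python3 -m jog '[[[0,0,-0.02],[0,0,0],1],[[0,0,-0.04],[0,0,0],1],[[0,0,-0.06],[0,0,0],1],[[0,0,-0.07],[0,0,0],1],[[0,0,-0.07],[0,0,0],1]]'
python3 -m jog '[[[0,0,0],[0,0,0],1],[[0,0,0],[0,0,0],1],[[0,0,0],[0,0,0],1]]'
```

```text
time: 2.28
tool_pos: [646.3, 265.3, 38.2]
tcp_rot: [-177.2, 89.9, -161.1]
ft_force: [-0.2, 0.2, -0.1]
finger_gap: 85.6
time: 2.53
tool_pos: [648.7, 265.9, 41.9]
tcp_rot: [1.8, 89.8, 17.8]
ft_force: [-0.0, 0.6, 0.6]
finger_gap: 85.0
```

```bash
python3 -m jog '[[[0,0,-0.004],[0,0,0],1],[[0,0,-0.008],[0,0,0],1],[[0,0,-0.012],[0,0,0],1],[[0,0,-0.014],[0,0,0],1],[[0,0,-0.014],[0,0,0],1]]'
python3 -m jog '[[[0,0,0],[0,0,0],1],[[0,0,0],[0,0,0],1],[[0,0,0],[0,0,0],1]]'
python3 -m jog '[[[0,0,0],[0,0,0],1],[[0,0,0],[0,0,0],1],[[0,0,0],[0,0,0],1]]'
```

```text
time: 2.95
tool_pos: [646.4, 265.1, 24.1]
tcp_rot: [-177.2, 89.9, -161.2]
ft_force: [0.8, 0.0, 0.5]
finger_gap: 85.5
time: 3.2
tool_pos: [647.3, 265.4, 25.5]
tcp_rot: [-3.9, 90.0, 12.1]
ft_force: [-0.4, 0.6, -0.3]
finger_gap: 85.4
time: 3.45
tool_pos: [647.3, 265.4, 25.5]
tcp_rot: [6.2, 90.0, 22.2]
ft_force: [0.8, 0.3, 0.1]
finger_gap: 85.6
```

Settled at (647.3, 265.4, 25.5). Closing the jaws.

```bash
python3 -m jog '[[[0,0,0],[0,0,0],-1],[[0,0,0],[0,0,0],-1],[[0,0,0],[0,0,0],-1],[[0,0,0],[0,0,0],-1],[[0,0,0],[0,0,0],-1]]' 50
python3 -m jog '[[[0,0,0],[0,0,0],-1],[[0,0,0],[0,0,0],-1],[[0,0,0],[0,0,0],-1],[[0,0,0],[0,0,0],-1],[[0,0,0],[0,0,0],-1]]'
```

```text
time: 3.87
tool_pos: [647.5, 265.5, 25.6]
tcp_rot: [2.4, 90.0, 18.3]
ft_force: [1.4, -0.6, 3.6]
finger_gap: 38.9
time: 4.28
tool_pos: [647.6, 265.5, 25.7]
tcp_rot: [3.0, 89.9, 19.0]
ft_force: [1.8, 1.5, 2.7]
finger_gap: 38.9
```

```bash
python3 -m jog '[[[0,0,0.01],[0,0,0],-1],[[0,0,0.03],[0,0,0],-1],[[0,0,0.055],[0,0,0],-1],[[0,0,0.07],[0,0,0],-1],[[0,0,0.075],[0,0,0],-1]]'
python3 -m jog '[[[0,0,0],[0,0,0],-1],[[0,0,0],[0,0,0],-1],[[0,0,0],[0,0,0],-1]]'
python3 - <<'E'
from h import *
im=vision.snapshot("scene"); cv2.imwrite("pics/scene2.png",cv2.resize(im[120:270,220:420,::-1],None,fx=4,fy=4)); print(r.sense()["wrist_torque"])
E
```

```text
time: 4.7
tool_pos: [648.4, 265.8, 103.8]
tcp_rot: [2.0, 89.8, 18.0]
ft_force: [0.1, 0.9, -4.6]
finger_gap: 38.7
time: 4.95
tool_pos: [645.8, 264.9, 98.0]
tcp_rot: [-177.6, 89.8, -161.6]
ft_force: [0.4, -0.9, -6.3]
finger_gap: 39.1
[0.00241654 0.00819652 0.03059492]
```

View pics/scene2.png

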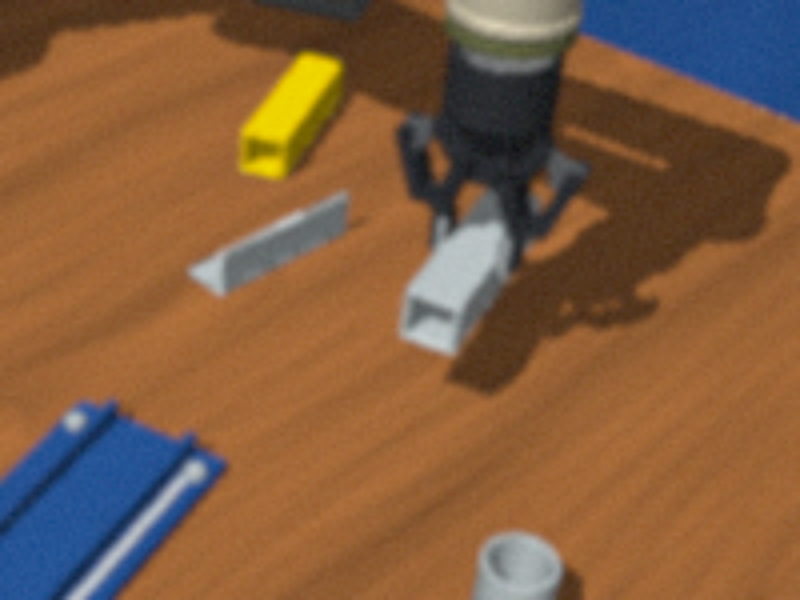

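The tube is held level (about 6.3 N load, little moment), and the angle has not moved. I'll carry it over to the guide.

```bash
python3 -m jog '[[[-0.0028,-0.0187,0],[0,0,-0.0016],-1],[[-0.0084,-0.0561,0],[0,0,-0.0032],-1],[[-0.014,-0.0935,0],[0,0,-0.0048],-1],[[-0.0196,-0.131,0],[0,0,-0.0064],-1],[[-0.0252,-0.168,0],[0,0,-0.008],-1]]'
python3 -m jog '[[[-0.0056,-0.0374,0],[0,0,-0.0016],-1],[[-0.0112,-0.0748,0],[0,0,-0.0032],-1],[[-0.0168,-0.112,0],[0,0,-0.0048],-1],[[-0.0224,-0.149,0],[0,0,-0.0064],-1],[[-0.0266,-0.177,0],[0,0,-0.0077],-1]]'
python3 -m jog '[[[-0.003,-0.02,0],[0,0,0],-1],[[-0.0044,-0.0292,0],[0,0,0],-1],[[-0.0044,-0.0292,0],[0,0,0],-1],[[-0.0044,-0.0292,0],[0,0,0],-1],[[-0.0044,-0.0292,0],[0,0,0],-1]]'
python3 -m jog '[[[0,0,-0.015],[0,0,0],-1],[[0,0,-0.03],[0,0,0],-1],[[0,0,-0.035],[0,0,0],-1],[[0,0,-0.035],[0,0,0],-1],[[0,0,-0.035],[0,0,0],-1]]'
python3 -m jog '[[[0,0,0],[0,0,0],-1],[[0,0,0],[0,0,0],-1],[[0,0,0],[0,0,0],-1],[[0,0,0],[0,0,0],-1]]'
python3 - <<'E'
from h import *
from scipy.spatial.transform import Rotation as Ro
s=r.sense(); z=Ro.from_euler('xyz',s["tcp_rot"],degrees=True).as_matrix(); print(np.degrees(np.arctan2(z[1,2],z[0,2])),s["tool_pos"],s["ft_force"])
im=vision.snapshot("scene"); cv2.imwrite("pics/scene3.png",cv2.resize(im[180:330,140:340,::-1],None,fx=4,fy=4))
im=vision.snapshot("top"); cv2.imwrite("pics/top3.png",cv2.resize(im[100:220,240:410,::-1],None,fx=4,fy=4))
E
```

```text
time: 5.42
tool_pos: [620.4, 95.9, 98.6]
tcp_rot: [171.7, 89.9, -172.7]
ft_force: [1.4, 0.1, -5.9]
finger_gap: 38.9
time: 5.83
tool_pos: [593.7, -82.4, 99.0]
tcp_rot: [174.1, 89.9, -170.8]
ft_force: [-0.1, 0.7, -6.1]
finger_gap: 38.9
time: 6.25
tool_pos: [590.8, -107.7, 99.7]
tcp_rot: [121.3, 89.9, 136.5]
ft_force: [-0.0, -0.9, -6.5]
finger_gap: 38.8
time: 6.67
tool_pos: [590.8, -107.8, 65.1]
tcp_rot: [144.4, 89.9, 159.6]
ft_force: [0.3, -0.0, -5.8]
finger_gap: 38.8
time: 7.0
tool_pos: [591.5, -109.0, 66.1]
tcp_rot: [-28.8, 89.9, -13.8]
ft_force: [-0.0, 0.0, -5.6]
finger_gap: 38.9
15.088507777476668 [ 591.46413741 -108.95963238   66.11136141] [-0.03311553  0.03465742 -5.64913999]
```

View pics/scene3.png

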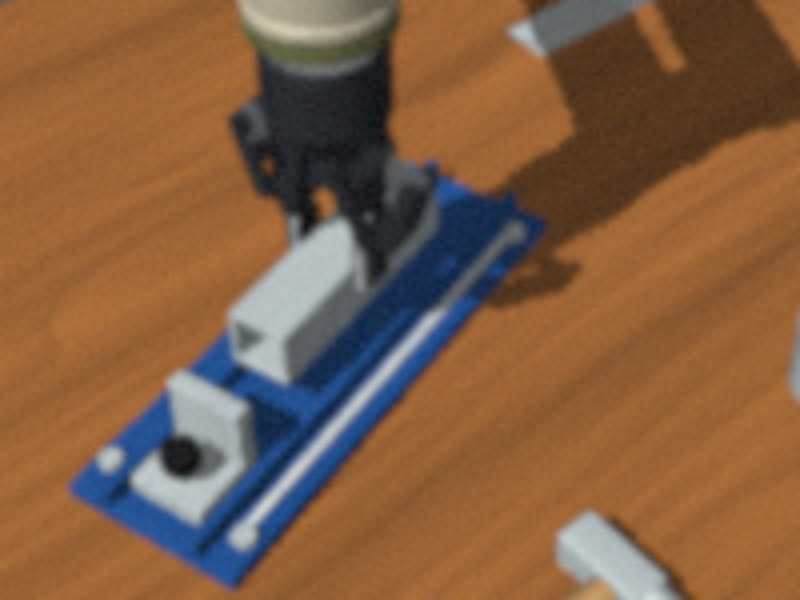

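View pics/top3.png

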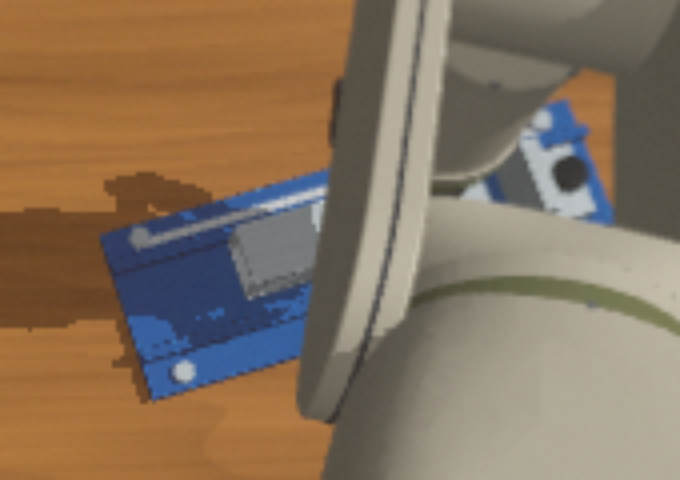

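The tube hangs centred over the channel, with the stop untouched and a gap of roughly 40 mm to it. I'll lower it, slowly for the last few mm.

```bash
python3 -m jog '[[[0,0,-0.008],[0,0,0],-1],[[0,0,-0.016],[0,0,0],-1],[[0,0,-0.023],[0,0,0],-1],[[0,0,-0.026],[0,0,0],-1],[[0,0,-0.026],[0,0,0],-1]]'
python3 -m jog '[[[0,0,0],[0,0,0],-1],[[0,0,0],[0,0,0],-1],[[0,0,0],[0,0,0],-1],[[0,0,-0.001],[0,0,0],-1],[[0,0,-0.002],[0,0,0],-1]]'
python3 -m jog '[[[0,0,0],[0,0,0],-1],[[0,0,-0.001],[0,0,0],-1],[[0,0,-0.001],[0,0,0],-1]]'
```

```text
time: 7.52
tool_pos: [589.5, -108.5, 37.2]
tcp_rot: [149.9, 89.8, 165.0]
ft_force: [-0.1, 0.0, -6.1]
finger_gap: 39.1
time: 7.93
tool_pos: [591.4, -108.9, 37.8]
tcp_rot: [-31.6, 89.9, -16.5]
ft_force: [-0.3, 0.2, -5.4]
finger_gap: 38.9
time: 8.18
tool_pos: [590.8, -108.8, 36.1]
tcp_rot: [148.5, 90.0, 163.6]
ft_force: [0.3, -0.4, -5.7]
finger_gap: 38.9
```

```bash
python3 -m jog '[[[0,0,-0.0005],[0,0,0],-1],[[0,0,-0.0005],[0,0,0],-1],[[0,0,-0.0005],[0,0,0],-1]]'
python3 -m jog '[[[0,0,-0.0005],[0,0,0],-1],[[0,0,-0.0005],[0,0,0],-1],[[0,0,-0.0005],[0,0,0],-1]]'
python3 -m jog '[[[0,0,0],[0,0,0],-1],[[0,0,0],[0,0,0],-1]]'
```

```text
time: 8.43
tool_pos: [591.0, -108.8, 35.8]
tcp_rot: [166.9, 90.0, -178.0]
ft_force: [-0.4, -0.3, -6.2]
finger_gap: 39.4
time: 8.68
tool_pos: [591.1, -108.8, 35.6]
tcp_rot: [-24.6, 90.0, -9.5]
ft_force: [-2.0, 0.7, -1.8]
finger_gap: 38.9
time: 8.85
tool_pos: [591.1, -108.9, 35.7]
tcp_rot: [-33.2, 90.0, -18.1]
ft_force: [-3.3, 0.9, -0.8]
finger_gap: 38.9
```

Contact with the floor is felt at z=35.6, as expected. I'll slide towards the stop.

```bash
for i in 1; do :; done; python3 -m jog '[[[0.0005,-0.0019,0],[0,0,0],-1],[[0.001,-0.0039,0],[0,0,0],-1],[[0.0016,-0.0058,0],[0,0,0],-1],[[0.0021,-0.0077,0],[0,0,0],-1],[[0.0026,-0.0097,0],[0,0,0],-1]]'
python3 -m jog '[[[0.0005,-0.0019,0],[0,0,0],-1],[[0.001,-0.0039,0],[0,0,0],-1],[[0.0016,-0.0058,0],[0,0,0],-1],[[0.0021,-0.0077,0],[0,0,0],-1],[[0.0026,-0.0097,0],[0,0,0],-1]]'
```

```text
time: 9.27
tool_pos: [594.0, -118.6, 35.7]
tcp_rot: [1.2, 90.0, 16.3]
ft_force: [-0.4, 4.1, 0.9]
finger_gap: 39.1
time: 9.68
tool_pos: [596.4, -128.3, 35.6]
tcp_rot: [13.2, 90.0, 28.3]
ft_force: [-1.7, 4.5, 2.6]
finger_gap: 39.4
```

```bash
python3 -m jog '[[[0.0005,-0.0019,0],[0,0,0],-1],[[0.001,-0.0039,0],[0,0,0],-1],[[0.0016,-0.0058,0],[0,0,0],-1],[[0.0021,-0.0077,0],[0,0,0],-1],[[0.0026,-0.0097,0],[0,0,0],-1]]'
python3 - <<'E'
from h import *
im=vision.snapshot("scene"); cv2.imwrite("pics/scene4.png",cv2.resize(im[200:330,140:300,::-1],None,fx=5,fy=4.5))
print(r.sense()["ft_force"])
E
```

```text
time: 10.1
tool_pos: [599.1, -138.0, 35.7]
tcp_rot: [8.7, 90.0, 23.8]
ft_force: [-2.4, 5.4, 1.8]
finger_gap: 39.0
[-1.2822068   5.20640102  3.31075586]
```

View pics/scene4.png

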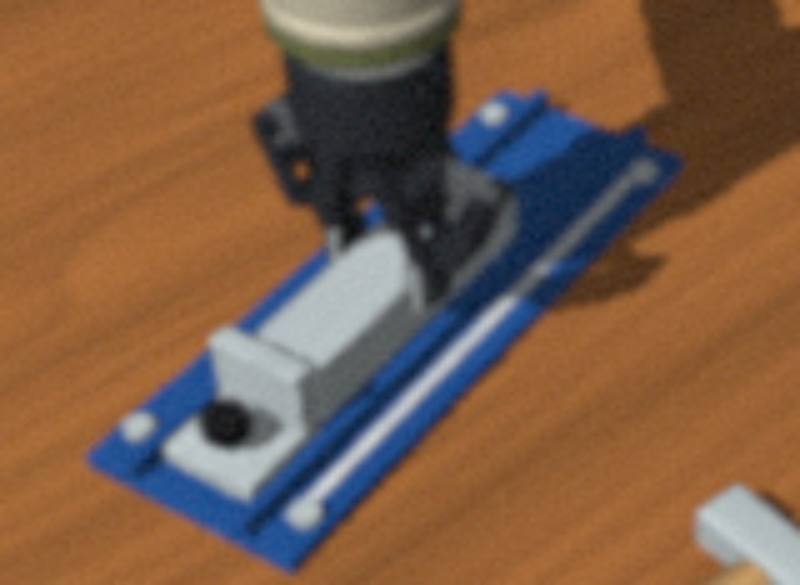

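The scene view shows the tube's near end close to the stop plate (crop about (260,340)), with sliding drag of about 5 N. From here I'll go slower.

```bash
python3 -m jog '[[[0.0003,-0.001,0],[0,0,0],-1],[[0.0005,-0.0019,0],[0,0,0],-1],[[0.0008,-0.0029,0],[0,0,0],-1],[[0.001,-0.0039,0],[0,0,0],-1]]'
python3 -m jog '[[[0.0001,-0.0005,0],[0,0,0],-1],[[0.0003,-0.001,0],[0,0,0],-1]]'
```

```text
time: 10.48
tool_pos: [600.0, -141.7, 35.7]
tcp_rot: [11.7, 90.0, 26.8]
ft_force: [-1.0, 6.3, 3.5]
finger_gap: 38.9
time: 10.65
tool_pos: [600.3, -142.7, 35.7]
tcp_rot: [27.5, 90.0, 42.6]
ft_force: [-0.9, 5.9, 4.0]
finger_gap: 38.9
```

```bash
python3 -m jog '[[[0.0001,-0.0005,0],[0,0,0],-1],[[0.0003,-0.001,0],[0,0,0],-1]]'
```

```text
time: 10.82
tool_pos: [600.6, -143.7, 35.7]
tcp_rot: [26.0, 90.0, 41.1]
ft_force: [-1.9, 4.6, 3.5]
finger_gap: 38.8
```

```bash
python3 -m jog '[[[0.0001,-0.0005,0],[0,0,0],-1],[[0.0003,-0.001,0],[0,0,0],-1]]'
```

```text
time: 10.98
tool_pos: [600.8, -144.7, 35.6]
tcp_rot: [31.0, 90.0, 46.1]
ft_force: [-1.6, 4.5, 3.1]
finger_gap: 39.0
```

```bash
python3 -m jog '[[[0.0001,-0.0004,0],[0,0,0],-1],[[0.0002,-0.0008,0],[0,0,0],-1]]'
```

```text
time: 11.15
tool_pos: [601.1, -145.5, 35.7]
tcp_rot: [20.7, 90.0, 35.8]
ft_force: [-1.7, 5.8, 2.8]
finger_gap: 39.1
```

```bash
python3 -m jog '[[[0.0001,-0.0004,0],[0,0,0],-1]]'
```

```text
time: 11.23
tool_pos: [601.1, -145.9, 35.6]
tcp_rot: [30.6, 90.0, 45.7]
ft_force: [-1.5, 5.4, 3.1]
finger_gap: 38.9
```

```bash
python3 -m jog '[[[0.0001,-0.0004,0],[0,0,0],-1]]'
```

```text
time: 11.32
tool_pos: [601.2, -145.9, 35.6]
tcp_rot: [73.0, 89.9, 88.1]
ft_force: [-2.9, 8.3, 5.8]
finger_gap: 38.7
```

```bash
python3 -m jog '[[[0.0001,-0.0004,0],[0,0,0],-1]]'
```

```text
time: 11.4
tool_pos: [601.2, -145.9, 35.6]
tcp_rot: [84.0, 89.9, 99.1]
ft_force: [-3.4, 10.9, 5.9]
finger_gap: 39.1
```

```bash
python3 -m jog '[[[0.0001,-0.0003,0],[0,0,0],-1]]'
```

```text
time: 11.48
tool_pos: [601.2, -145.9, 35.6]
tcp_rot: [90.7, 89.9, 105.8]
ft_force: [-3.3, 11.8, 7.3]
finger_gap: 38.6
```

The tube has butted: the TCP has stopped at y=-145.9 while the force along the guide rose from about 5.5 to 12 N. That puts roughly 6–7 N on the stop, well under 20. Releasing.

```bash
python3 -m jog '[[[0,0,0],[0,0,0],0.2],[[0,0,0],[0,0,0],0.3],[[0,0,0],[0,0,0],0.5],[[0,0,0],[0,0,0],0.6],[[0,0,0],[0,0,0],0.6]]'
python3 -m jog '[[[0,0,0],[0,0,0],0.6],[[0,0,0],[0,0,0],0.6],[[0,0,0],[0,0,0],0.6]]'
```

```text
time: 11.9
tool_pos: [601.3, -147.6, 35.4]
tcp_rot: [-83.7, 90.0, -68.6]
ft_force: [1.4, 0.5, -0.1]
finger_gap: 68.7
time: 12.15
tool_pos: [601.3, -147.2, 35.3]
tcp_rot: [-94.8, 90.0, -79.7]
ft_force: [-0.2, 0.4, 0.6]
finger_gap: 68.5
```

```bash
python3 -m jog '[[[0,0,0.01],[0,0,0],0.6],[[0,0,0.025],[0,0,0],0.6],[[0,0,0.045],[0,0,0],0.6],[[0,0,0.07],[0,0,0],0.6],[[0,0,0.1],[0,0,0],0.6]]'
python3 -m jog '[[[0,0.03,0.02],[0,0,0],0.6],[[0,0.065,0.04],[0,0,0],0.6],[[0,0.1,0.06],[0,0,0],0.6],[[0,0.13,0.08],[0,0,0],0.6],[[0,0.16,0.1],[0,0,0],0.6]]'
python3 -m jog '[[[0,0.04,0],[0,0,0],0.6],[[0,0.08,0],[0,0,0],0.6],[[0,0.12,0],[0,0,0],0.6],[[0,0.16,0],[0,0,0],0.6],[[0,0.2,0],[0,0,0],0.6]]'
python3 - <<'E'
from h import *
for n in("scene","top"):
    im=vision.snapshot(n)[:,:,::-1]; cv2.imwrite(f"pics/{n}5.png",im)
im=cv2.imread("pics/top5.png"); cv2.imwrite("pics/top5c.png",cv2.resize(im[120:205,260:402],None,fx=5,fy=5,interpolation=cv2.INTER_CUBIC))
im=cv2.imread("pics/scene5.png"); cv2.imwrite("pics/scene5c.png",cv2.resize(im[200:330,140:300],None,fx=5,fy=4.5,interpolation=cv2.INTER_CUBIC))
E
```

```text
time: 12.57
tool_pos: [600.2, -146.8, 135.5]
tcp_rot: [147.0, 89.9, 162.1]
ft_force: [0.5, -0.6, -0.5]
finger_gap: 68.5
time: 12.98
tool_pos: [601.0, 14.4, 237.4]
tcp_rot: [-15.4, 89.9, -0.3]
ft_force: [0.6, 0.0, -0.0]
finger_gap: 68.1
time: 13.4
tool_pos: [600.9, 214.8, 236.5]
tcp_rot: [-3.1, 89.9, 12.0]
ft_force: [1.2, -0.3, -0.5]
finger_gap: 68.2
```

View pics/top5c.png

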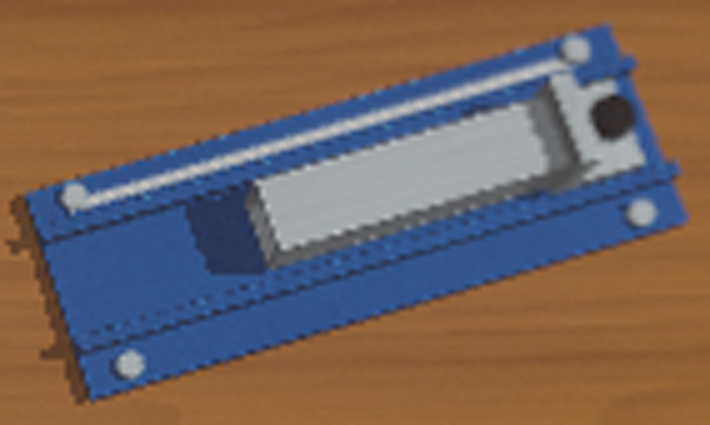

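View pics/scene5c.png

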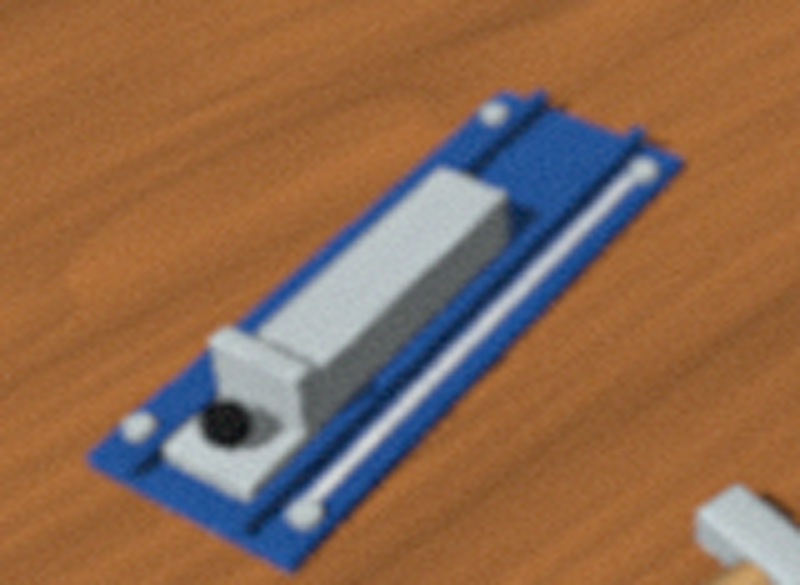

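View pics/top5.png

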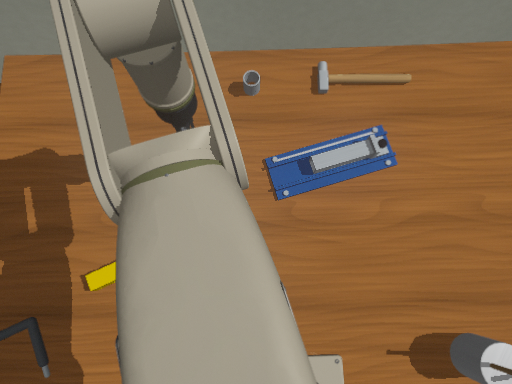

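Run:
```python
from h import *
a=cv2.imread("pics/top0.png");b=cv2.imread("pics/top5.png")
f=lambda i:cv2.resize(i[125:165,345:401],None,fx=12,fy=12,interpolation=cv2.INTER_CUBIC)
g=f(b)
# predicted tube end line (z=50) and stop face lines, if butted with face at gy
R=lambda gx,gy,z:[594.7+.9655*gx-.2605*gy,-122.3+.2605*gx+.9655*gy,z]
for gy,c in((-105,(0,255,0)),):
    for h,col in((50,(0,255,0)),(65,(0,0,255))):
        p=((w2pix("top",[R(-20,gy,h),R(20,gy,h)])-[345,125]+.5)*12).astype(int); cv2.line(g,p[0].tolist(),p[1].tolist(),col,1)
cv2.imwrite("pics/cmp.png",np.hstack([f(a)[:, :],])); cv2.imwrite("pics/cmp5.png",g)
# shift of stop region between frames (knob+foot+plate top, unaffected by tube)
for n,(x,y,w,h) in {"top":(371,134,18,20)}.items():
    A=cv2.cvtColor(a[y:y+h,x:x+w],6).astype(np.float32);B=cv2.cvtColor(b[y:y+h,x:x+w],6).astype(np.float32)
    print(n,cv2.phaseCorrelate(A,B))
a=cv2.imread("pics/scene0.png");b=cv2.imread("pics/scene5.png")
A,B=[cv2.cvtColor(i[272:312,168:206],6).astype(np.float32) for i in(a,b)]; print(cv2.phaseCorrelate(A,B), np.abs(A-B).mean())
w=pix2w("top",np.array([(260+258/5,120+183/5),(260+280/5,120+252/5),(260+540/5,120+102/5),(260+555/5,120+172/5)])-.5,50)
u=np.array([-.2605,.9655]);v=np.array([.9655,.2605])
for q in w: d=q[:2]-[594.7,-122.3]; print(d@v,d@u)
w=w2pix("scene",[R(0,-105,10),R(0,-104,10)]);print("px/mm scene",w[1]-w[0])
```

```text
top ((0.11628710927180208, -0.07877025250133407), 1.021355797847112)
((0.09681812851827942, 0.17951856791712117), 0.9303597408533096) 11.927631
18.436364655801864 55.34728719763236
-20.339514050743468 56.645603717261515
17.31520057476493 -100.85229166286865
-21.217665727730516 -94.47162774602349
px/mm scene [ 0.27302832 -0.28754689]
```

View pics/cmp5.png

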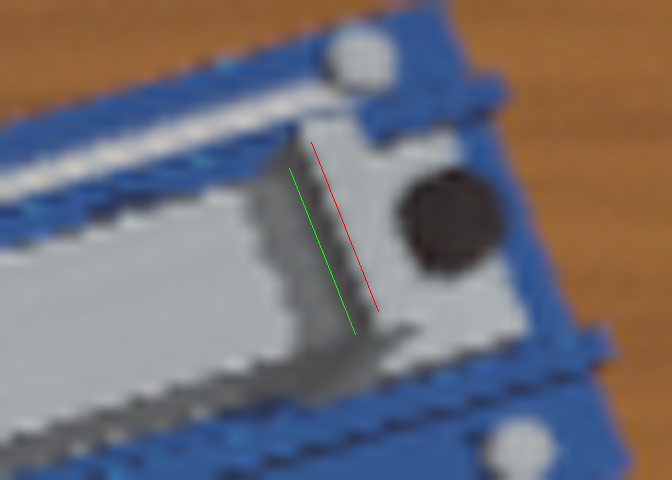

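View pics/cmp.png

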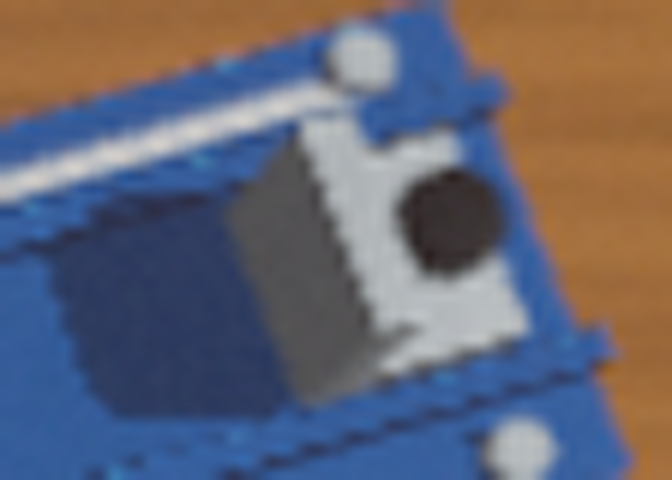

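The enlarged view shows the tube top, then the stop's shadow on it, then the dark stop face, with no blue gap between them. The stop is where it was (shift about 0.1 px). Last, I'll check the angle.

Run:
```python
from h import *
b=cv2.imread("pics/scene5.png"); cv2.imwrite("pics/s5z.png",cv2.resize(b[100:300,150:420],None,fx=2.9,fy=2.9))
```

```text
(no output)
```

View pics/s5z.png

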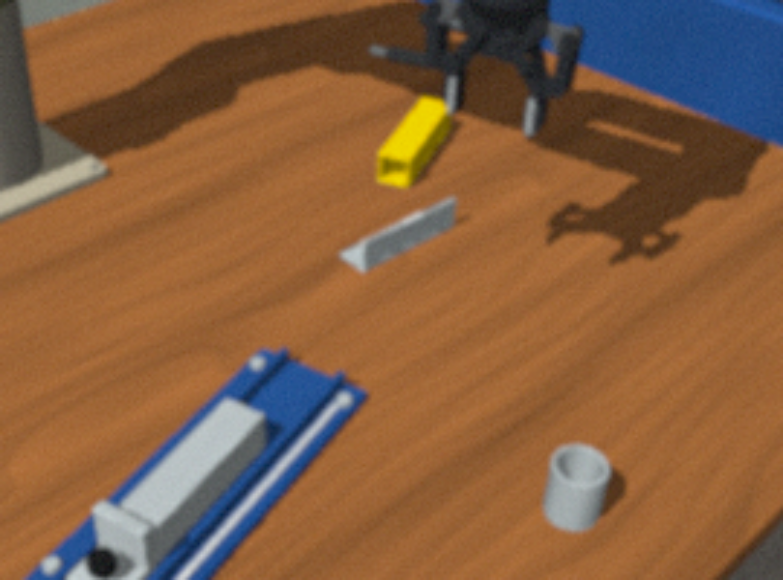

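The angle (around crop (400,235), full picture (288,181)) and the yellow bar look unchanged, and the gripper is clear of everything. Handing in.

```bash
python3 -m jog '[[[0,0,0],[0,0,0],0.6],[[0,0,0],[0,0,0],0.6]]'; python3 -c "
from bench import order
print(order.hand_in())"
```

```text
time: 13.67
tool_pos: [601.3, 212.6, 235.8]
tcp_rot: [-65.0, 90.0, -49.9]
ft_force: [-0.5, 0.1, 0.6]
finger_gap: 68.5
the job is handed in; nothing more can be done
None
```

The tube is lying flat in the blue guide between the rails, butted against the stop plate and released. I handed the job in at about 13.7 s.

- **Pick and place:** I gripped the steel tube across its middle at 50 N, lowered it into the channel until it touched the floor, and slid it about 38 mm towards the stop.
- **Feeling the stop:** The tool stopped moving at y = -145.9 mm while the sliding force rose from about 5.5 N to 12 N. That is roughly 6–7 N on the stop, against the 20 N at which it slips.
- **After release:** The arm sprang forward about 1.5 mm as the jaws opened. The pictures show no gap between tube and stop. The stop moved about 0.1–0.2 px between the first and last pictures, which is within measurement noise.
- **Other objects:** By eye, the angle-iron and the yellow bar look unmoved in the scene picture. The arm hid the angle in the last top view, so I could not check it there.
- **Disagreement:** The butting position felt by the arm was about 1.5 mm short of my first camera estimate, which is within the calibration error.

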